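# Read the sample's code label with the sprung-nose hand reader

## Task

Take the hand reader out of its leaning holster and aim it at the striped label on the dark sample board: set the reader square to the board with its sprung nose on the middle of the label, pressed gently until the nose is at least half-way in, and keep it still there for at least two seconds. Do not push the tilted board over or press hard, and do not knock over the solvent bottle. Then put the reader fully back in its holster and let go.

Things in the scene. Friction and masses are not known exactly. Their poses are not given: they have to be found in the camera images.
- reader: Code reader, grey wand 170 mm long, about 0.19 kg. Own z runs along it, nose to -z. Origin: on the axis at the underside of the black collar (40 mm diameter, z 0 to 8 mm). Handle: square 26 by 26 mm, flats across x and y, z 8 to 100 mm; grip at about z 55. Barrel below: 26 mm diameter to z -40, cone to 18 mm at z -60, then the nose. Starts seated in the holster, handle up, leaning with it.
- nose_tip (a point): Centre of the flat end of the reader's sprung black nose (16 mm diameter): at z = -70 mm in the reader's frame when not pressed. Axes as the reader's.
- nose (a joint): How far the sprung nose is pushed into the reader, in m: 0 out, 0.006 at its stop. Spring: 1.5 N to begin to move, about 3.3 N half-way in (0.003), 5.1 N at the stop; beyond that it is rigid.
- holster_mouth (a point): Centre of the rim of the holster's bore, 98 mm above the bench. z: the bore's axis, up and out, leaning 0.44 rad from vertical to the holster's front. Fixed black tube, 42 mm outside, bore 30 mm, 75 mm deep, open below, on a steel foot 110 by 90 mm. Reader fully home: collar on the rim, reader origin at this point, reader z along this z (turned any way about it).
- holder: Sample holder, fixed to the bench: aluminium foot 150 by 145 by 12 mm (origin: centre of its underside), two cheeks at y = +-66 mm, 89 mm high, a black knob outside each. Front: own -x. Between the cheeks a steel back plate sits on a friction hinge along y, 75 mm above the bench; it stays as set unless shoved (over 40 N at its edge).
- plate (a point): Centre of the front face of the tilted back plate (112 by 114 mm), on the hinge. z: plate normal, up and to the front, 0.35 to 0.60 rad from vertical; y along the hinge. Rails at y +-54 mm, 40 mm high, hold the dark board (104 by 98 mm) parallel to the plate. Label centre: straight out along z. The board's face stands out 12 to 32 mm, different each time and not reported: find it by touch.
- plate_edge (a point): Middle of the upper (+x) edge of the tilted back plate's front face, 56 mm from plate; same axes. The striped label is white, 26 mm along x, 44 mm along y, in the board's middle; the small round sticker near this edge is not the label.
- bottle: Solvent bottle, blue with a steel top, 60 mm diameter, 103 mm tall, 0.25 kg, standing loose between the holster and the holder. Origin: centre of its underside.
Not all that is in view belongs to the job. What is shaped like the reader but yellow is not meant. Of the things that look like the part that bears holster_mouth, the middle-sized one is meant.

How it is judged:
On the way:
1. the gripped reader, square to the board (within 0.1 rad), has its nose within 7 mm of the label's centre along both label axes, pushed in by more than 2.5 mm by the board, and is kept still (value of joint nose above 0.0025 m and angle between the z axis of reader and the z axis of plate, either way round below 0.1 rad and x of nose_tip in the frame of plate between -0.007 and 0.007 m and y of nose_tip in the frame of plate between -0.007 and 0.007 m and z of nose_tip in the frame of plate between 0.005 and 0.036 m and contact force between reader and holder above 1 N and contact force between the fingers and reader above 1 N and linear speed of reader below 0.02 m/s and angular speed of reader below 0.15 rad/s), for 2 s.
At the end, for the whole second after the job is handed in: The reader is back in its holster, collar on the rim (origin within 6 mm of the mouth, axis within 0.1 rad, nose down and sprung out), at rest and released; the sample plate is still at its tilt (edge within 6 mm of where it was) (distance between reader and holster_mouth below 0.006 m and angle between the z axis of reader and the z axis of holster_mouth, either way round below 0.1 rad and z of nose_tip in the frame of holster_mouth below -0.05 m and linear speed of reader below 0.02 m/s and value of joint nose below 0.0015 m and contact force between the fingers and reader below 0.1 N and distance of plate_edge from where it was at the start of the episode below 0.006 m); the robot touches nothing.
It fails at once if the reader presses on the sample holder with more than 15 N (contact force between reader and holder above 15 N).
It fails at once if the robot's fingers or arm push on the sample holder with more than 10 N (contact force between any of the fingers, the arm and holder above 10 N).
It fails at once if the solvent bottle is knocked over (angle between bottle's own z axis and vertical above 0.6 rad).
It also fails if it takes over 64 s, if anything falls off the work surface, if the arm or the gripper's body presses on something with over 40 N, if the wrist force passes 120 N, or if a joint passes its speed limit or range.

## Robot

A 7-joint arm with a two-finger parallel gripper is mounted at the origin on the work surface. World frame = base frame: x ahead of the robot, y to its left, z up, the work surface at z = 0. Lengths are in m, angles in rad, forces in N, time in s.
With the tool pointing down it reaches from about 0.35 to 0.9 m from the base axis. Payload 8.1 kg.
Tool frame: the origin (TCP) lies between the finger pads; the fingertips stand ahead of it and the grasp point (between the pads) is the TCP (arm.nose_length is the z of the fingertips in the tool frame, in m); z points along the fingers, y is the line along which they close (so a half turn about z gives the same grasp; the last joint's range is limited). The gripper opens to 92 mm and grips with 3 to 60 N. Pads are 19 mm wide; open, the fingers measure 130 mm over their backs; the gripper's body (75 mm by 190 mm) begins 47 mm behind the grasp point.
Start: joints at [1.221, 0.434, 0.025, 1.573, -0.012, 1.134, -0.075], TCP at [0.153, -0.606, 0.246] pointing down, gripper open.
Joint ranges: [-2.62, 2.62], [-0.44, 2.09], [-1.27, 1.32], [0.08, 2.57], [-1.32, 4.46], [0.12, 2], [-2.74, 2.74]. Speed limits (rad/s): [2.22, 2.22, 3.01, 3.01, 3.14, 3.14, 3.14].

## Interface

Orientations are given as a rotation vector (axis times angle).
In Python, from cell import sensors, optics, arm gives the robot as it stands.
- The arm moves only by the tool arm_command, never from a script. Its argument "deltas" is one flat list of numbers, 7 for each row, row after row: the turn, a rotation vector about the world's x, y, z as a fraction of full scale, then the shift along the world's x, y, z as a fraction of full scale, then the finger opening in mm, from 0 to 91.8. In form: [wx, wy, wz, dx, dy, dz, fingers, wx, wy, wz, dx, dy, dz, fingers, ...]. A call has 1 to 20 rows; each row is the pose to reach, as a shift and turn from the pose commanded when the call began; what a row does not reach only later rows make up. Full scale, the value 1, is 1 m for a shift and 90 degrees for a turn. A row lasts 1/10 s, in which the tool goes at most 50 mm and 8.59 degrees, less where a joint would pass 70% of its speed; a pose out of reach is approached as far as the arm can. A call with a number of a shift or a turn outside -1 to 1 is refused whole. A call with a gripper value outside its range is refused whole. The fingers move at their own pace and stop on an object; "force" is the grip in N (left out, the last holds). Time passes only in rows, so rows that repeat a pose let the fingers close. It gives the time, the measured TCP pose, the force, the opening and the grip force at its end, in the units of the state.
- sensors.observe(): the state, without advancing time (a new reading comes with each control period).
- optics.get_image(name): name is "scene" or "top"; returns the picture (420x560x3 uint8, blue, green, red); there is no depth.
- optics.calibration(name): a dict with "camera_matrix" (3x3 intrinsics, pixels), "D" ([k1, k2, p1, p2, k3] as OpenCV has them; the pictures are not rectified), "rvec" (rotation vector, rad) and "tvec" (3), from world to camera coordinates, as OpenCV has them. Camera axes: x right, y down, z forward; pixel columns grow to the right and rows downward; lengths in m; the calibration is good to about 2 mm. A picture is of the moment at which its call begins. calibration takes no time and is no camera call.
- arm.sign_off(): hands the job in; it is judged then, once.
The state is a dict: "clock": time; "joints": joint angles; "dq": joint speeds; "joint_efforts": joint torques, N m; "position": TCP position; "ee_rot": TCP orientation; "force": force on the tool from outside, world axes, zero at the start; "ft_torque": the same for the moment, N m; "width": opening from 0.0 (shut) to 1.0 (fully open); "gripper_force": force on a finger pad.
Only numpy, scipy, OpenCV 4.12 (cv2) and the standard library are available. Lean on these libraries where they do the work, as an engineer would, in place of code of your own. Each camera call takes 0.05 s, during which the arm holds its last target. There are 200 camera calls.

## Working session

There is one attempt and no reset: what is moved stays moved. The work goes in short steps, Python scripts to look and compute and a tool call to move; the robot and the scene stay as the last step left them, time stands still between calls to the robot, and variables do not carry over. Pictures are saved under pics/ and viewed, at most 10 in all, crops included, and the job is handed in when it is done.

Besides the shell and the picture viewer there is one more tool, called after ">>>" as a command line: name --argument value ..., lists and objects as JSON in quotes. arm_command: Moves the arm, as the interface text tells. Its arguments: {"type":"object","properties":{"deltas":{"type":"array","items":{"type":"number"}},"force":{"type":"number"}},"required":["deltas"]}

```bash
mkdir -p pics; ls; python3 - <<'E'
from cell import sensors, optics, arm
import cv2
print(sensors.observe(), arm.nose_length)
for n in ("scene","top"):
    cv2.imwrite(f"pics/{n}0.png", optics.get_image(n)); print(n, optics.calibration(n))
E
```

```text
pics
{'clock': 0.0, 'joints': array([ 1.22139597,  0.43520455,  0.02498361,  1.57409426, -0.01155346,
        1.13403173, -0.07506492]), 'dq': array([ 1.05181431e-04, -2.46909363e-05, -1.80927676e-03, -4.40239887e-05,
       -1.83756143e-04,  1.16487306e-03,  8.87164979e-04]), 'joint_efforts': array([-9.40286809e-04, -6.67860103e+01,  9.84364562e-01, -3.14469230e+01,
       -6.06269413e-02,  4.26395237e-02,  9.55067731e-05]), 'position': array([ 0.15249499, -0.60560418,  0.24495766]), 'ee_rot': array([-3.11617269e+00, -3.86461124e-01,  6.02306779e-04]), 'force': array([-0.33652856, -0.75757564,  0.59329747]), 'ft_torque': array([-0.00598418, -0.01734909, -0.01357822]), 'gripper_force': 0.0, 'width': 0.9985072077677459} 0.019
scene {'camera_matrix': array([[427.86992039,   0.        , 284.3159339 ],
       [  0.        , 427.86992039, 209.55532993],
       [  0.        ,   0.        ,   1.        ]]), 'D': array([0.03310563, 0.        , 0.        , 0.        , 0.        ]), 'rvec': array([ 1.71378485,  1.99062617, -0.69362852]), 'tvec': array([ 0.14062771, -0.34222506,  1.60016935])}
top {'camera_matrix': array([[433.51365673,   0.        , 277.02362424],
       [  0.        , 433.51365673, 202.53252506],
       [  0.        ,   0.        ,   1.        ]]), 'D': array([-0.01940765,  0.        ,  0.        ,  0.        ,  0.        ]), 'rvec': array([ 2.16326209, -2.10980441,  0.19497808]), 'tvec': array([-0.09646044,  0.54900981,  1.28551055])}
```

View pics/scene0.png

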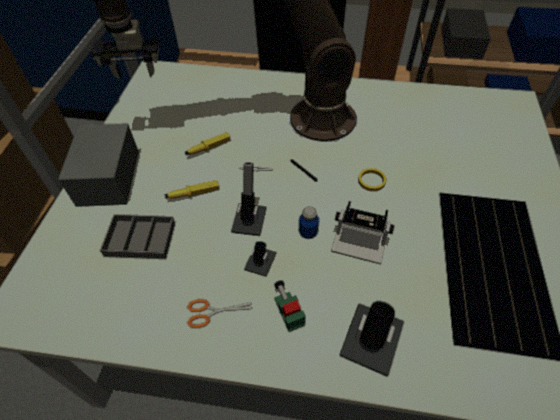

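View pics/top0.png

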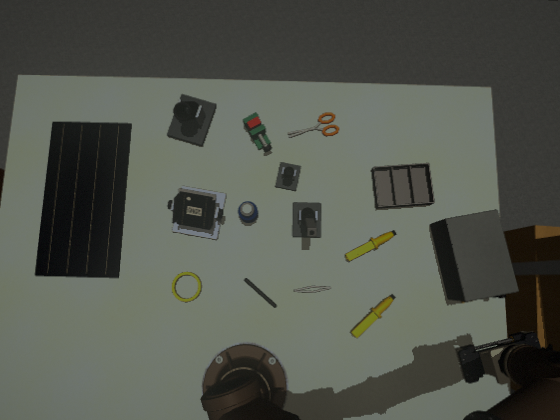

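The reader is in the middle-sized holster, top (307,220) and scene (249,200). The bottle is at top (248,212) and the holder at top (198,212). I'll enlarge both areas.

```bash
python3 - <<'E'
import cv2,numpy as np
def crop(n,x0,y0,w,h,s,out):
    i=cv2.imread(f"pics/{n}0.png")[y0:y0+h,x0:x0+w]
    i=cv2.resize(i,None,fx=s,fy=s,interpolation=cv2.INTER_CUBIC)
    i=(255*(i/255.)**0.5).astype(np.uint8)
    for k in range(0,w,10):
        cv2.line(i,(k*s,0),(k*s,6),(0,0,255),1); 
        if k%20==0: cv2.putText(i,str(x0+k),(k*s,16),0,.35,(0,0,255))
    for k in range(0,h,10):
        cv2.line(i,(0,k*s),(6,k*s),(0,0,255),1); cv2.putText(i,str(y0+k),(8,k*s+4),0,.35,(0,0,255))
    cv2.imwrite(f"pics/{out}.png",i)
crop("top",165,175,160,90,5,"topc"); crop("scene",228,158,172,108,4,"scenec")
E
```

```text
(no output)
```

View pics/topc.png

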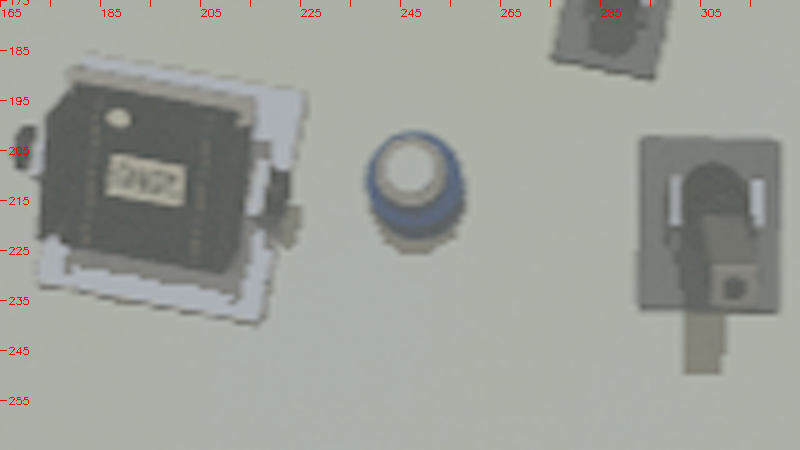

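View pics/scenec.png

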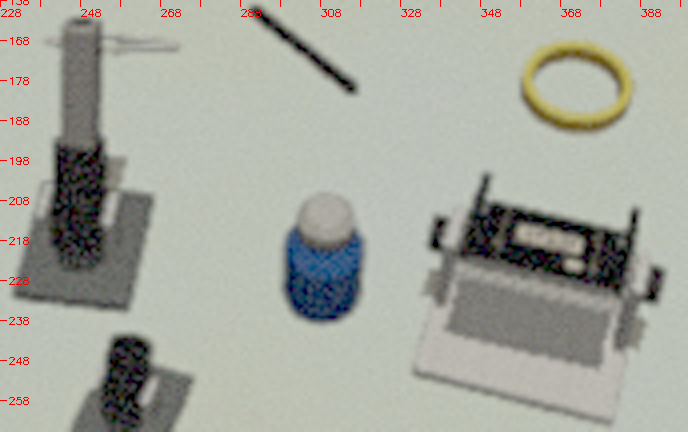

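```bash
python3 - <<'E'
from cell import optics
import cv2,numpy as np
out=[]
for n,x0,y0,w,h in (("top",166,183,64,60),("scene",332,198,66,60)):
    i=np.mean([optics.get_image(n).astype(float) for _ in range(5)],0); np.save(n+".npy",i)
    s=6; c=i[y0:y0+h,x0:x0+w]
    c=cv2.resize(c,None,fx=s,fy=s,interpolation=cv2.INTER_CUBIC).clip(0,255)
    c=(255*(c/c.max())**0.4).astype(np.uint8)
    for k in range(0,w,10):
        cv2.line(c,(k*s,0),(k*s,h*s),(0,0,255),1); cv2.putText(c,str(x0+k),(k*s,9),0,.35,(0,0,255))
    for k in range(0,h,10):
        cv2.line(c,(0,k*s),(w*s,k*s),(0,0,255),1); cv2.putText(c,str(y0+k),(0,k*s+9),0,.35,(0,0,255))
    out.append(c)
cv2.imwrite("pics/board.png",np.hstack(out))
E
```

```text
(no output)
```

View pics/board.png

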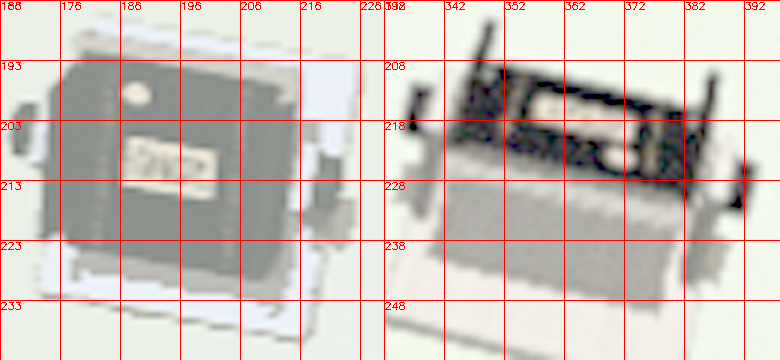

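```bash
cat > h.py <<'E'
from cell import optics
import cv2,numpy as np
from scipy.optimize import least_squares
from scipy.spatial.transform import Rotation as R
C={n:optics.calibration(n) for n in("top","scene")}
def pr(n,P):
    c=C[n]; return cv2.projectPoints(np.atleast_2d(np.asarray(P,float)),c["rvec"],c["tvec"],c["camera_matrix"],c["D"])[0][:,0]
def tri(a,b):
    s=least_squares(lambda p:np.r_[(pr("top",p)-a).ravel(),(pr("scene",p)-b).ravel()],[.5,0,.05]); return s.x,np.abs(s.fun).max()
def onz(n,uv,z):
    return least_squares(lambda p:(pr(n,[p[0],p[1],z])-uv).ravel(),[.5,0]).x
E
python3 - <<'E'
from h import *
g=lambda a:np.round(a,4)
print("handle end",*map(g,tri((311.8,232),(248.7,163.5))), g(onz("top",(311.8,232),.1885)),g(onz("scene",(248.7,163.5),.1885)))
for q in ((640,137),(779,140),(778,312),(638,309)): print("hfoot",g(onz("top",(165+q[0]/5,175+q[1]/5),.01)))
LT=np.array([(187.3,205.7),(202.2,208.5),(201.5,216.3),(186.2,213.5)])
# top order: +x+y, +x-y, -x-y, -x+y ; scene: image right = +y, near = +x
LS=np.array([(374,222.25),(356,219),(357,213.5),(374.25,216.75)])
k1,e1=tri((220.7,213.8),(337.5,216.7));k2,e2=tri((170.2,204.7),(391.2,229.2))
print("knobs",g(k1),e1,g(k2),e2,"mid",g((k1+k2)/2), "yaw",np.arctan2(-(k2-k1)[0],(k2-k1)[1]))
print("label pts",[g(tri(a,b)[0]) for a,b in zip(LT,LS)], g(tri(LT.mean(0),LS.mean(0))[0]), "sticker",g(tri((188.7,198.5),(371.2,224.2))[0]))
def fr(yaw,t): # plate axes: z = up and toward -x
    return R.from_euler("z",yaw)*R.from_euler("y",-t)
L=np.array([(13,22,0),(13,-22,0),(-13,-22,0),(-13,22,0)])/1000
def f(p):
    A=fr(p[3],p[4]);h=np.array([p[0],p[1],.075])
    c=h+A.apply([0,0,p[2]]); P=c+A.apply(L); S=c+A.apply([p[5],p[6],0])
    K=h+A.apply([[0,-p[7],0],[0,p[7],0]])
    return np.r_[(pr("top",P)-LT).ravel(),(pr("scene",P)-LS).ravel(),(pr("top",S)-(188.7,198.5)).ravel(),(pr("scene",S)-(371.2,224.2)).ravel(),(pr("top",K)-[(220.7,213.8),(170.2,204.7)]).ravel(),(pr("scene",K)-[(337.5,216.7),(391.2,229.2)]).ravel()]
s=least_squares(f,[.55,.1,.02,-.2,.45,.04,0,.075]);cov=np.linalg.inv(s.jac.T@s.jac)*.25
print("fit",g(s.x),"sd",g(np.sqrt(np.diag(cov)))); print(np.round(s.fun,1))
for q in ((306,92),(258,325),(37,287)): print("foot",g(onz("top",(165+q[0]/5,175+q[1]/5),.012)))
print("bottle",*map(g,tri((165+411/5,175+170/5),(228+326/4,158+212/4))))
E
```

```text
handle end [ 0.4479 -0.176   0.1863] 0.808 [ 0.4481 -0.1779] [ 0.4499 -0.1731]
hfoot [ 0.5595 -0.1336]
hfoot [ 0.5599 -0.2217]
hfoot [ 0.4508 -0.2218]
hfoot [ 0.4505 -0.1343]
knobs [0.5085 0.088  0.0697] 0.6636353284863503 [0.532  0.2398 0.072 ] 0.3433939891033617 mid [0.5203 0.1639 0.0708] yaw -0.15358030545453594
label pts [array([0.5276, 0.1876, 0.0881]), array([0.5209, 0.1405, 0.0853]), array([0.4979, 0.1423, 0.0815]), array([0.5048, 0.1893, 0.084 ])] [0.5128 0.165  0.0846] sticker [0.5468 0.1797 0.1035]
fit [ 0.52    0.1636  0.0139 -0.1447  0.4451  0.0332  0.02    0.0767] sd [0.0006 0.0004 0.001  0.0096 0.0407 0.0018 0.0011 0.0007]
[-0.5 -0.6 -0.8 -1.  -1.1 -0.5 -0.3 -0.2 -2.  -0.8  0.3 -1.2  0.4  0.4
 -1.4  0.7 -0.5  0.2 -0.5  0.3 -0.8 -0.4 -0.5  0.2 -0.6 -1.  -0.2 -0.9]
foot [0.5826 0.0786]
foot [0.4344 0.102 ]
foot [0.4545 0.2407]
bottle [0.5208 0.0074 0.0969] 0.7416
```

```bash
cat >> h.py <<'E'
from cell import sensors
a=np.array([-np.sin(.44),0,np.cos(.44)])
def Rt(z,y): # tool rotation from z and approx y
    z=z/np.linalg.norm(z); x=np.cross(y,z); x/=np.linalg.norm(x); return R.from_matrix(np.c_[x,np.cross(z,x),z])
def delta(pos,rot):
    s=sensors.observe(); w=(rot*R.from_rotvec(s["ee_rot"]).inv()).as_rotvec()
    print("turn",np.round(w/(np.pi/2),4),"shift",np.round(pos-s["position"],4),"clock",s["clock"])
M=np.array([.4911,-.1775,.098]); Rg=Rt(-a,[0,-1,0])
E
python3 - <<'E'
from h import *
delta(M+.16*a,Rg)
E
```

```text
turn [ 0.0345 -0.2787 -0.1545] shift [ 0.2703  0.4286 -0.003 ] clock 0.6
```

>>> arm_command --deltas '[0,0,0,0,0,0.05,91.8,0,0,0,0.02,0.03,0.09,91.8,0.01,-0.07,-0.04,0.08,0.12,0.1,91.8,0.0345,-0.2787,-0.1545,0.2703,0.4286,0.08,91.8,0.0345,-0.2787,-0.1545,0.2703,0.4286,0.08,91.8,0.0345,-0.2787,-0.1545,0.2703,0.4286,0.08,91.8,0.0345,-0.2787,-0.1545,0.2703,0.4286,0.08,91.8,0.0345,-0.2787,-0.1545,0.2703,0.4286,0.08,91.8,0.0345,-0.2787,-0.1545,0.2703,0.4286,0.08,91.8,0.0345,-0.2787,-0.1545,0.2703,0.4286,0.08,91.8,0.0345,-0.2787,-0.1545,0.2703,0.4286,0.08,91.8,0.0345,-0.2787,-0.1545,0.2703,0.4286,0.08,91.8,0.0345,-0.2787,-0.1545,0.2703,0.4286,0.0,91.8,0.0345,-0.2787,-0.1545,0.2703,0.4286,-0.003,91.8,0.0345,-0.2787,-0.1545,0.2703,0.4286,-0.003,91.8,0.0345,-0.2787,-0.1545,0.2703,0.4286,-0.003,91.8]' --force 15

```text
clock: 2.2
position: [0.4232, -0.1775, 0.2434]
ee_rot: [-3.065, 0.0, -0.685]
force: [0.1, 0.5, 0.6]
width: 0.998
gripper_force: 0.0
```

```bash
python3 - <<'E'
from h import *
delta(M+.16*a,Rg); delta(M+.06*a,Rg)
o=[]
for n,x0,y0,w,h,s in (("top",270,180,75,80,5),("scene",215,115,85,100,5)):
    c=optics.get_image(n)[y0:y0+h,x0:x0+w]; c=cv2.resize(c,None,fx=s,fy=s,interpolation=cv2.INTER_CUBIC)
    c=(255*(c/255.)**.5).astype(np.uint8)
    for k in range(0,w,10): cv2.line(c,(k*s,0),(k*s,5),(0,0,255),1); cv2.putText(c,str(x0+k),(k*s,14),0,.3,(0,0,255))
    for k in range(0,h,10): cv2.line(c,(0,k*s),(5,k*s),(0,0,255),1); cv2.putText(c,str(y0+k),(6,k*s+4),0,.3,(0,0,255))
    o.append(cv2.copyMakeBorder(c,0,500-h*s,0,0,0))
cv2.imwrite("pics/pre.png",np.hstack(o))
E
```

```text
turn [-0.0003 -0.0001 -0.    ] shift [-0.0002 -0.     -0.0006] clock 2.2
turn [-0.0003 -0.0001 -0.    ] shift [ 0.0424 -0.     -0.0911] clock 2.2
```

View pics/pre.png

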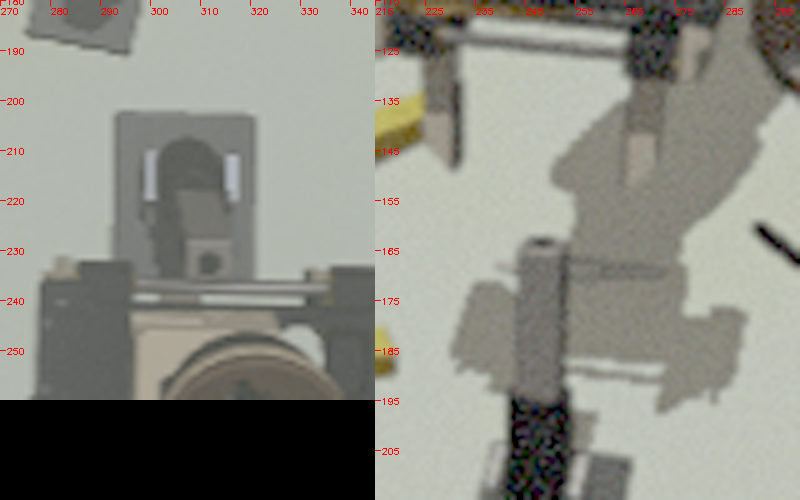

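The open fingers straddle the handle: fingertips at scene (229,148) and (268,150), handle end at (248.6,165). I'll descend and grip.

>>> arm_command --deltas '[0,0,0,0.011,0,-0.023,91.8,0,0,0,0.022,0,-0.046,91.8,0,0,0,0.032,0,-0.069,91.8,0,0,0,0.0424,0,-0.091,91.8,0,0,0,0.0424,0,-0.091,91.8,0,0,0,0.0424,0,-0.091,60,0,0,0,0.0424,0,-0.091,40,0,0,0,0.0424,0,-0.091,20,0,0,0,0.0424,0,-0.091,15,0,0,0,0.0424,0,-0.091,15,0,0,0,0.0424,0,-0.091,15,0,0,0,0.0424,0,-0.091,15]' --force 15

```text
clock: 3.5
position: [0.4653, -0.1775, 0.1518]
ee_rot: [3.066, -0.0, 0.686]
force: [-0.1, -0.7, 0.3]
width: 0.439
gripper_force: 0.0
```

>>> arm_command --deltas '[0,0,0,0,0,0,15,0,0,0,0,0,0,15,0,0,0,0,0,0,15,0,0,0,0,0,0,15,0,0,0,0,0,0,15,0,0,0,0,0,0,15]' --force 10

```text
clock: 4.1
position: [0.4653, -0.1774, 0.1517]
ee_rot: [3.066, 0.0, 0.685]
force: [0.4, 0.3, 0.1]
width: 0.281
gripper_force: 10.0
```

>>> arm_command --deltas '[0,0,0,0,0,0,10,0,0,0,0,0,0,10,0,0,0,-0.0043,0,0.009,10,0,0,0,-0.0106,0,0.0226,10,0,0,0,-0.017,0,0.0362,10,0,0,0,-0.0234,0,0.0498,10,0,0,0,-0.0298,0,0.0633,10,0,0,0,-0.0362,0,0.077,10,0,0,0,-0.0405,0,0.086,10,0,0,0,-0.0405,0,0.086,10,0,0,0,-0.0405,0,0.086,10]' --force 35

```text
clock: 5.2
position: [0.4246, -0.1775, 0.2379]
ee_rot: [3.065, -0.0, 0.686]
force: [-0.7, -0.1, -1.9]
width: 0.281
gripper_force: 35.0
```

```bash
cat >> h.py <<'E'
H=np.array([.520,.1636,.075]); PL=R.from_euler("z",-.15)*R.from_euler("y",-.445); n=PL.apply([0,0,1])
Rp=R.align_vectors([n],[a])[0]*Rg
E
python3 - <<'E'
from h import *
print(n); delta(H+.20*n,Rp)
E
```

```text
[-0.4256243   0.06432682  0.90261067]
turn [-0.0366 -0.0003 -0.0172] shift [0.0102 0.354  0.0176] clock 5.2
```

>>> arm_command --deltas '[0,0,0,0,0.01,0.03,10,0,0,0,0,0.04,0.06,10,0,0,0,0.002,0.08,0.07,10,-0.01,0,-0.005,0.004,0.12,0.07,10,-0.02,0,-0.01,0.006,0.16,0.07,10,-0.0366,0,-0.0172,0.008,0.2,0.07,10,-0.0366,0,-0.0172,0.01,0.24,0.07,10,-0.0366,0,-0.0172,0.01,0.28,0.07,10,-0.0366,0,-0.0172,0.01,0.31,0.06,10,-0.0366,0,-0.0172,0.01,0.335,0.045,10,-0.0366,0,-0.0172,0.0102,0.35,0.03,10,-0.0366,0,-0.0172,0.0102,0.354,0.0176,10,-0.0366,0,-0.0172,0.0102,0.354,0.0176,10,-0.0366,0,-0.0172,0.0102,0.354,0.0176,10]'

```text
clock: 6.6
position: [0.4333, 0.1631, 0.266]
ee_rot: [3.013, -0.026, 0.66]
force: [-0.8, 0.3, -1.9]
width: 0.282
gripper_force: 35.0
```

```bash
python3 - <<'E'
from h import *
delta(H+.20*n,Rp)
s=sensors.observe(); p=s["position"]; ax=-R.from_rotvec(s["ee_rot"]).apply([0,0,1]); T=p-.13*ax
for m in("top","scene"): print(m,"nose",pr(m,T),"collar",pr(m,p-.06*ax),"end",pr(m,p+.04*ax))
o=[]
for m,x0,y0,w,h,s in (("top",166,180,62,70,6),("scene",330,140,70,90,6)):
    c=np.mean([optics.get_image(m).astype(float) for _ in range(4)],0)[y0:y0+h,x0:x0+w]; c=cv2.resize(c,None,fx=s,fy=s,interpolation=cv2.INTER_CUBIC).clip(0,255)
    c=(255*(c/255.)**.45).astype(np.uint8)
    for k in range(0,w,10): cv2.line(c,(k*s,0),(k*s,5),(0,0,255),1); cv2.putText(c,str(x0+k),(k*s,14),0,.3,(0,0,255))
    for k in range(0,h,10): cv2.line(c,(0,k*s),(5,k*s),(0,0,255),1); cv2.putText(c,str(y0+k),(6,k*s+4),0,.3,(0,0,255))
    o.append(cv2.copyMakeBorder(c,0,540-h*s,0,0,0))
cv2.imwrite("pics/over.png",np.hstack(o))
E
```

```text
turn [-0.0043 -0.0057  0.0009] shift [ 0.0016  0.0134 -0.0105] clock 6.6
top nose [[192.509106   216.54290406]] collar [[186.06900594 224.06375436]] end [[175.44971646 236.46890394]]
scene nose [[364.79019575 196.21533059]] collar [[370.16935675 172.69892512]] end [[378.45531742 136.61179366]]
```

View pics/over.png

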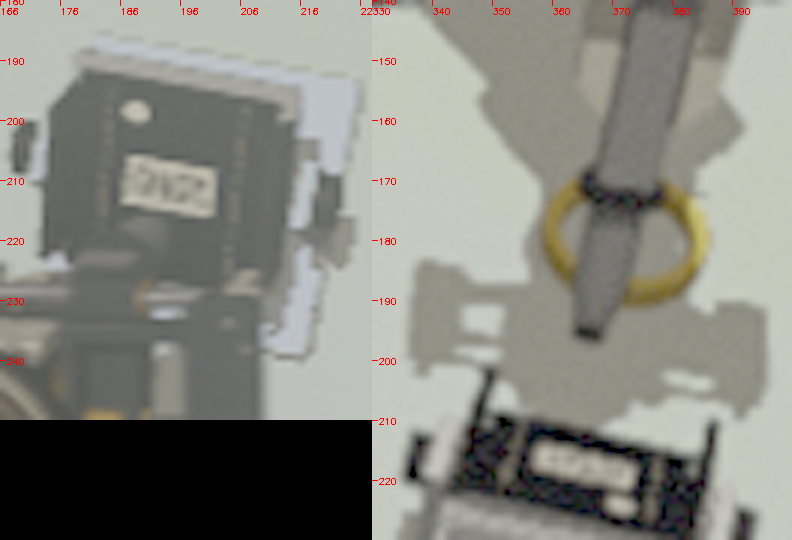

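```bash
python3 - <<'E'
from h import *
delta(H+.20*n,Rp)
s=sensors.observe(); p=s["position"]; ax=-R.from_rotvec(s["ee_rot"]).apply([0,0,1]); T=p-.13*ax
for m in("top","scene"): print(m,"nose",pr(m,T),"collar",pr(m,p-.06*ax),"label model",pr(m,H+.0139*n),pr(m,H+.022*n))
E
```

```text
turn [-0.0042 -0.0042  0.0031] shift [ 0.0008  0.0151 -0.0121] clock 7.0
top nose [[193.09922884 216.11686411]] collar [[186.64638653 223.6784315 ]] label model [[193.63126279 210.4392694 ]] [[192.9506267  211.21181689]]
scene nose [[364.15860944 196.00224059]] collar [[369.56653182 172.42652307]] label model [[364.62662529 217.62231108]] [[365.23017447 215.09527065]]
```

```bash
python3 - <<'E'
from h import *
g=lambda a:np.round(a,4)
LT=np.array([(187.3,205.7),(202.2,208.5),(201.5,216.3),(186.2,213.5)])
LS=np.array([(374,222.25),(356,219),(357,213.5),(374.25,216.75)])
L=np.array([(13,22,0),(13,-22,0),(-13,-22,0),(-13,22,0)])/1000
def f(p):
    A=R.from_euler("z",p[3])*R.from_euler("y",-p[4]);h=np.array([p[0],p[1],.075])
    c=h+A.apply([0,0,p[2]]); P=c+A.apply(L); S=c+A.apply([p[5],p[6],0]); b=p[8:10]; bt=p[10:12]
    K=h+A.apply([[0,-p[7],0],[0,p[7],0]]); q=lambda m,X:pr(m,X)+(b if m=="scene" else bt)
    return np.r_[(q("top",P)-LT).ravel(),(q("scene",P)-LS).ravel(),(q("top",S)-(188.7,198.5)).ravel(),(q("scene",S)-(371.2,224.2)).ravel(),(q("top",K)-[(220.7,213.8),(170.2,204.7)]).ravel(),(q("scene",K)-[(337.5,216.7),(391.2,229.2)]).ravel(),(b-(1.8,-.4))/.5,bt/.3,(p[3]+.154)/.015, (np.hypot(0,0))]
s=least_squares(f,[.52,.1636,.014,-.15,.445,.035,.02,.0767,1.5,0,0,0]);cov=np.linalg.inv(s.jac.T@s.jac)*.3
print("fit",g(s.x),"\nsd",g(np.sqrt(np.diag(cov)))); print(np.round(s.fun,1))
E
```

```text
fit [ 0.5204  0.1611  0.0145 -0.15    0.4412  0.0332  0.0201  0.0767  1.5697
  0.1433 -0.0663  0.1685] 
sd [0.0008 0.0006 0.0013 0.0065 0.0449 0.002  0.0012 0.0008 0.2157 0.226
 0.1509 0.1571]
[ 0.3 -0.6 -0.1 -0.8 -0.4 -0.4  0.4 -0.1 -1.3 -0.8  1.  -1.2  1.2  0.3
 -0.7  0.7  0.2  0.2  0.1  0.4 -0.  -0.2  0.3  0.1  0.1 -0.9  0.4 -0.6
 -0.5  1.1 -0.2  0.6  0.3  0. ]
```

```bash
cat >> h.py <<'E'
H=np.array([.5204,.1611,.075]); PL=R.from_euler("z",-.15)*R.from_euler("y",-.442); n=PL.apply([0,0,1]); Rp=R.align_vectors([n],[a])[0]*Rg
def nose():
    s=sensors.observe(); ax=-R.from_rotvec(s["ee_rot"]).apply([0,0,1])
    print("nose in plate",np.round(PL.inv().apply(s["position"]-.13*ax-H),4),"F in plate",np.round(PL.inv().apply(s["force"]),2),"tilt err",np.round(PL.inv().apply(ax),4))
def go(x,y,z): nose(); delta(H+PL.apply([x,y,z+.13]),Rp)
E
python3 -c "
from h import *
go(.03,0,.042)
for v in 'xyz': print(v,np.round(PL.apply(np.eye(3)['xyz'.index(v)]),4))"
```

```text
nose in plate [ 0.0046 -0.0122  0.0807] F in plate [-0.55 -0.75 -1.63] tilt err [ 0.0045 -0.003   1.    ]
turn [-0.004  -0.0023  0.0032] shift [ 0.0404  0.0067 -0.0244] clock 7.0
x [ 0.8937 -0.1351  0.4277]
y [0.1494 0.9888 0.    ]
z [-0.4229  0.0639  0.9039]
```

>>> arm_command --deltas '[-0.004,-0.0023,0.0032,0.02,0.003,-0.01,10,-0.004,-0.0023,0.0032,0.035,0.006,-0.018,10,-0.004,-0.0023,0.0032,0.0404,0.0067,-0.0244,10,-0.004,-0.0023,0.0032,0.0404,0.0067,-0.0244,10,-0.004,-0.0023,0.0032,0.0404,0.0067,-0.0244,10,-0.004,-0.0023,0.0032,0.0404,0.0067,-0.0244,10]'

```text
clock: 7.6
position: [0.4739, 0.169, 0.2436]
ee_rot: [3.006, -0.018, 0.669]
force: [-0.5, -0.2, -2.3]
width: 0.287
gripper_force: 35.0
```

```bash
python3 -c "
from h import *
go(.03,0,.03)"
```

```text
nose in plate [0.0295 0.001  0.0425] F in plate [-1.42 -0.31 -1.89] tilt err [-4.0e-04 -1.1e-03  1.0e+00]
turn [-0.      0.0002 -0.0014] shift [ 0.0056 -0.0017 -0.0111] clock 7.6
```

>>> arm_command --deltas '[0,0,0,0.0017,-0.0005,-0.0036,10,0,0,0,0.0034,-0.001,-0.0072,10,0,0,0,0.0034,-0.001,-0.0072,10,0,0,0,0.0034,-0.001,-0.0072,10]'

```text
clock: 8.0
position: [0.4773, 0.1683, 0.2362]
ee_rot: [3.006, -0.017, 0.669]
force: [0.4, 0.3, -2.2]
width: 0.279
gripper_force: 35.0
```

>>> arm_command --deltas '[0,0,0,0.001,0,-0.0022,10,0,0,0,0.0021,0,-0.0045,10,0,0,0,0.0021,0,-0.0045,10,0,0,0,0.0021,0,-0.0045,10]'

```text
clock: 8.4
position: [0.4795, 0.1685, 0.2316]
ee_rot: [3.006, -0.017, 0.669]
force: [-0.9, 1.1, -2.6]
width: 0.283
gripper_force: 35.0
```

```bash
python3 -c "
from h import *
nose()"
```

```text
nose in plate [0.0294 0.0013 0.0293] F in plate [-2.06  0.91 -1.93] tilt err [ 0.     -0.0013  1.    ]
```

>>> arm_command --deltas '[0,0,0,0.001,0,-0.0022,10,0,0,0,0.0021,0,-0.0045,10,0,0,0,0.0021,0,-0.0045,10,0,0,0,0.0021,0,-0.0045,10]'

```text
clock: 8.8
position: [0.4815, 0.1685, 0.227]
ee_rot: [3.006, -0.017, 0.668]
force: [0.4, 0.8, -0.9]
width: 0.279
gripper_force: 35.0
```

>>> arm_command --deltas '[0,0,0,0.0006,0,-0.0014,10,0,0,0,0.0013,0,-0.0027,10,0,0,0,0.0013,0,-0.0027,10,0,0,0,0.0013,0,-0.0027,10]'

```text
clock: 9.2
position: [0.4829, 0.1684, 0.2241]
ee_rot: [3.006, -0.017, 0.668]
force: [0.0, -0.6, -1.7]
width: 0.281
gripper_force: 35.0
```

```bash
python3 -c "
from h import *
nose()
for i in range(6): optics.get_image('top');nose()"
```

```text
nose in plate [0.0292 0.0018 0.0211] F in plate [-0.59 -0.57 -1.57] tilt err [ 4.e-04 -1.e-03  1.e+00]
nose in plate [0.0292 0.0018 0.0211] F in plate [-0.97  0.45 -1.37] tilt err [ 3.0e-04 -1.1e-03  1.0e+00]
nose in plate [0.0292 0.0018 0.0211] F in plate [-1.3   0.14 -1.45] tilt err [ 3.0e-04 -1.1e-03  1.0e+00]
nose in plate [0.0292 0.0018 0.0211] F in plate [-1.17 -0.1  -0.95] tilt err [ 3.0e-04 -1.1e-03  1.0e+00]
nose in plate [0.0293 0.0018 0.0211] F in plate [-0.86 -0.27 -2.1 ] tilt err [ 3.0e-04 -1.1e-03  1.0e+00]
nose in plate [0.0292 0.0017 0.0211] F in plate [-1.63  0.53 -2.05] tilt err [ 3.0e-04 -1.1e-03  1.0e+00]
nose in plate [0.0293 0.0018 0.0211] F in plate [ 0.06  1.34 -0.98] tilt err [ 3.0e-04 -1.1e-03  1.0e+00]
```

>>> arm_command --deltas '[0,0,0,0.0008,0,-0.0018,10,0,0,0,0.0017,0,-0.0036,10,0,0,0,0.0017,0,-0.0036,10,0,0,0,0.0017,0,-0.0036,10]'

```text
clock: 9.9
position: [0.4846, 0.1684, 0.2205]
ee_rot: [3.006, -0.017, 0.668]
force: [-0.4, -0.4, -0.3]
width: 0.279
gripper_force: 35.0
```

```bash
cat >> h.py <<'E'
def fm(k=6):
    F=[]
    for i in range(k): F.append(sensors.observe()["force"]); optics.get_image('top')
    nose(); print("Fmean",np.round(PL.inv().apply(np.mean(F,0)),2),sensors.observe()["clock"])
E
python3 -c "
from h import *
fm()"
```

```text
nose in plate [0.0293 0.0019 0.0172] F in plate [-0.71 -1.27  0.47] tilt err [ 3.e-04 -1.e-03  1.e+00]
Fmean [-0.38 -0.96 -0.34] 10.2
```

>>> arm_command --deltas '[0,0,0,0.0004,0,-0.0009,10,0,0,0,0.0008,0,-0.0018,10,0,0,0,0.0008,0,-0.0018,10,0,0,0,0.0008,0,-0.0018,10]'

```text
clock: 10.6
position: [0.4854, 0.1683, 0.2187]
ee_rot: [3.006, -0.017, 0.668]
force: [-0.5, -2.1, -0.1]
width: 0.281
gripper_force: 35.0
```

```bash
python3 -c "
from h import *
fm(8); go(-.03,0,.035)"
```

```text
nose in plate [0.0292 0.0021 0.0152] F in plate [ 1.11 -0.86  1.48] tilt err [ 3.e-04 -1.e-03  1.e+00]
Fmean [-0.35 -1.43  1.23] 11.0
nose in plate [0.0292 0.0021 0.0152] F in plate [ 1.11 -0.86  1.48] tilt err [ 3.e-04 -1.e-03  1.e+00]
turn [ 0.0001 -0.0002 -0.0018] shift [-0.0616  0.0074 -0.0074] clock 11.0
```

>>> arm_command --deltas '[0,0,0,-0.004,0.0006,0.009,10,0,0,0,-0.0085,0.001,0.018,10,0,0,0,-0.035,0.004,0.005,10,0,0,0,-0.0616,0.0074,-0.0074,10,0,0,0,-0.0616,0.0074,-0.0074,10,0,0,0,-0.059,0.007,-0.013,10,0,0,0,-0.057,0.0068,-0.0173,10,0,0,0,-0.057,0.0068,-0.0173,10,0,0,0,-0.057,0.0068,-0.0173,10]'

```text
clock: 11.9
position: [0.4383, 0.1739, 0.2077]
ee_rot: [3.0, -0.013, 0.671]
force: [-0.9, 0.1, -2.4]
width: 0.281
gripper_force: 35.0
```

```bash
python3 -c "
from h import *
fm(6); delta(H+PL.apply([-.03,0,.149]),Rp)"
```

```text
nose in plate [-0.0168 -0.0005  0.0253] F in plate [-0.57 -0.51 -2.08] tilt err [-0.0043  0.0046  1.    ]
Fmean [-1.05 -0.33 -1.78] 12.2
turn [ 0.0048  0.002  -0.0025] shift [-0.0086  0.0012 -0.0111] clock 12.2
```

```bash
python3 -c "
from h import *
print(np.round(sensors.observe()['joints'],2)); delta(H+PL.apply([-.017,0,.149]),Rp)"
```

```text
[-1.5   0.06  0.81  2.32  0.58  0.55 -2.74]
turn [ 0.0048  0.002  -0.0025] shift [ 0.003  -0.0006 -0.0056] clock 12.2
```

```bash
echo 'Rp=R.from_rotvec(n*.35)*Rp' >> h.py; python3 -c "
from h import *
go(-.03,0,.025)"
```

```text
nose in plate [-0.0168 -0.0005  0.0253] F in plate [-0.57 -0.51 -2.08] tilt err [-0.0043  0.0046  1.    ]
turn [-0.0898  0.0168  0.1987] shift [-0.0112  0.0016 -0.0057] clock 12.2
```

>>> arm_command --deltas '[-0.03,0.0056,0.066,0,0,0.003,10,-0.06,0.011,0.133,0,0,0.003,10,-0.0898,0.0168,0.1987,0,0,0.003,10,-0.0898,0.0168,0.1987,0,0,0.003,10,-0.0898,0.0168,0.1987,0,0,0.003,10]'

```text
clock: 12.7
position: [0.4394, 0.1724, 0.2107]
ee_rot: [2.898, 0.483, 0.627]
force: [-0.5, -0.0, -2.0]
width: 0.283
gripper_force: 35.0
```

```bash
python3 -c "
from h import *
print(np.round(sensors.observe()['joints'],2));go(-.03,0,.021)"
```

```text
[-1.47  0.05  0.78  2.32  0.57  0.56 -2.39]
nose in plate [-0.0158 -0.0012  0.0276] F in plate [-1.27 -0.07 -1.62] tilt err [-3.0e-04  1.6e-03  1.0e+00]
turn [-0.0004  0.0003  0.0034] shift [-0.0097  0.0024 -0.012 ] clock 12.7
```

>>> arm_command --deltas '[0,0,0.003,-0.005,0.001,-0.004,10,0,0,0.003,-0.0097,0.0024,-0.012,10,0,0,0.003,-0.0097,0.0024,-0.012,10,0,0,0.003,-0.0097,0.0024,-0.012,10]'

```text
clock: 13.1
position: [0.4287, 0.1757, 0.1981]
ee_rot: [2.895, 0.499, 0.626]
force: [-0.0, 0.8, -1.7]
width: 0.282
gripper_force: 35.0
```

```bash
python3 -c "
from h import *
fm(6)"
```

```text
nose in plate [-0.0306  0.0011  0.0213] F in plate [-1.   -0.21 -0.47] tilt err [-4.0e-04 -1.3e-03  1.0e+00]
Fmean [-0.82  0.16 -1.54] 13.4
```

Free at 0.0213. Next 4 mm.

>>> arm_command --deltas '[0,0,0,0.0008,0,-0.0018,10,0,0,0,0.0017,0,-0.0036,10,0,0,0,0.0017,0,-0.0036,10,0,0,0,0.0017,0,-0.0036,10]'

```text
clock: 13.8
position: [0.4308, 0.1756, 0.1948]
ee_rot: [2.895, 0.498, 0.627]
force: [-0.6, 0.1, -2.0]
width: 0.282
gripper_force: 35.0
```

```bash
python3 -c "
from h import *
fm(8)"
```

```text
nose in plate [-0.0308  0.0013  0.0172] F in plate [-1.35 -1.   -1.7 ] tilt err [-2.0e-04 -1.2e-03  1.0e+00]
Fmean [-1.02  0.03 -1.63] 14.2
```

>>> arm_command --deltas '[0,0,0,0.0008,0,-0.0018,10,0,0,0,0.0015,0,-0.0032,10,0,0,0,0.0015,0,-0.0032,10,0,0,0,0.0015,0,-0.0032,10]'

```text
clock: 14.6
position: [0.4323, 0.1756, 0.1916]
ee_rot: [2.895, 0.498, 0.627]
force: [-0.1, -0.0, -2.7]
width: 0.279
gripper_force: 35.0
```

```bash
python3 -c "
from h import *
fm(8)"
```

```text
nose in plate [-0.0308  0.0014  0.0137] F in plate [-0.13 -0.16 -2.16] tilt err [-2.0e-04 -1.2e-03  1.0e+00]
Fmean [-0.73  0.1  -1.73] 15.0
```

>>> arm_command --deltas '[0,0,0,0.0008,0,-0.0018,10,0,0,0,0.0013,0,-0.0028,10,0,0,0,0.0013,0,-0.0028,10,0,0,0,0.0013,0,-0.0028,10]'

```text
clock: 15.4
position: [0.4336, 0.1757, 0.1889]
ee_rot: [2.896, 0.498, 0.627]
force: [-0.6, -0.3, 0.3]
width: 0.282
gripper_force: 35.0
```

```bash
python3 -c "
from h import *
fm(8)"
```

```text
nose in plate [-0.0308  0.0016  0.0106] F in plate [-0.71  0.48  1.29] tilt err [-2.0e-04 -1.2e-03  1.0e+00]
Fmean [-0.69 -0.37  0.8 ] 15.8
```

```bash
python3 - <<'E'
from h import *
LT=np.array([(187.3,205.7),(202.2,208.5),(201.5,216.3),(186.2,213.5)])
LS=np.array([(374,222.25),(356,219),(357,213.5),(374.25,216.75)])
L=np.array([(13,22,0),(13,-22,0),(-13,-22,0),(-13,22,0)])/1000
def f(p):
    A=R.from_euler("z",p[3])*R.from_euler("y",-p[4]);h=np.array([p[0],p[1],.075])
    c=h+A.apply([0,0,p[2]]); P=c+A.apply(L); S=c+A.apply([p[5],p[6],0]); b=p[8:10]; bt=p[10:12]
    K=h+A.apply([[0,-p[7],0],[0,p[7],0]]); q=lambda m,X:pr(m,X)+(b if m=="scene" else bt)
    return np.r_[(q("top",P)-LT).ravel(),(q("scene",P)-LS).ravel(),(q("top",S)-(188.7,198.5)).ravel(),(q("scene",S)-(371.2,224.2)).ravel(),(q("top",K)-[(220.7,213.8),(170.2,204.7)]).ravel(),(q("scene",K)-[(337.5,216.7),(391.2,229.2)]).ravel(),(b-(1.8,-.4))/.5,bt/.3,(p[3]+.154)/.015,(p[4]-.529)/.01,(p[2]-.0145)/.001]
s=least_squares(f,[.52,.1636,.014,-.15,.445,.035,.02,.0767,1.5,0,0,0])
print("fit",np.round(s.x,4),"cost",s.cost)
E
cat >> h.py <<'E'
PL=R.from_euler("z",-.152)*R.from_euler("y",-.525); n=PL.apply([0,0,1]); Rp=R.from_rotvec(n*.35)*R.align_vectors([n],[a])[0]*Rg
E
python3 -c "
from h import *
print(n);go(0,0,.030)"
```

```text
fit [ 0.5211  0.1611  0.0144 -0.1504  0.5274  0.0356  0.0198  0.0767  1.5698
  0.1446 -0.0664  0.1723] cost 6.873314404204878
[-0.49543413  0.07589135  0.86532394]
nose in plate [-0.0298  0.0016  0.0131] F in plate [-0.6   0.48  1.35] tilt err [ 0.0827 -0.002   0.9966]
turn [-0.0069 -0.0522 -0.0047] shift [ 0.0075 -0.0025  0.0245] clock 15.8
```

>>> arm_command --deltas '[0,0,0,-0.004,0,0.01,10,0,0,0,-0.008,0,0.022,10,-0.003,-0.026,-0.002,0,-0.001,0.026,10,-0.0069,-0.0522,-0.0047,0.0075,-0.0025,0.0245,10,-0.0069,-0.0522,-0.0047,0.0075,-0.0025,0.0245,10,-0.0069,-0.0522,-0.0047,0.0075,-0.0025,0.0245,10]'

```text
clock: 16.4
position: [0.4406, 0.1731, 0.2131]
ee_rot: [2.847, 0.479, 0.734]
force: [-0.0, 0.1, -2.5]
width: 0.285
gripper_force: 35.0
```

```bash
python3 -c "
from h import *
print(np.round(sensors.observe()['joints'],2)); H[0]+=.0005; go(0,0,.019); 
s=sensors.observe(); ax=-R.from_rotvec(s['ee_rot']).apply([0,0,1]); T=s['position']-.13*ax
print(pr('top',T),pr('scene',T),pr('scene',s['position']-.07*ax), pr('scene',H+.0144*n))
o=[]
for m,x0,y0,w,h,s in (('top',166,180,62,70,6),('scene',330,140,70,90,6)):
    c=np.mean([optics.get_image(m).astype(float) for _ in range(4)],0)[y0:y0+h,x0:x0+w]; c=cv2.resize(c,None,fx=s,fy=s,interpolation=cv2.INTER_CUBIC).clip(0,255)
    c=(255*(c/255.)**.45).astype(np.uint8)
    for k in range(0,w,10): cv2.line(c,(k*s,0),(k*s,5),(0,0,255),1); cv2.putText(c,str(x0+k),(k*s,14),0,.3,(0,0,255))
    for k in range(0,h,10): cv2.line(c,(0,k*s),(5,k*s),(0,0,255),1); cv2.putText(c,str(y0+k),(6,k*s+4),0,.3,(0,0,255))
    o.append(cv2.copyMakeBorder(c,0,540-h*s,0,0,0))
cv2.imwrite('pics/over2.png',np.hstack(o))
fm(1)"
```

```text
[-1.52  0.04  0.77  2.37  0.79  0.55 -2.63]
nose in plate [-0.0012 -0.0004  0.0302] F in plate [-1.28  0.14 -2.14] tilt err [1.5e-03 6.0e-04 1.0e+00]
turn [ 0.0004 -0.0011 -0.0003] shift [ 0.0065 -0.0007 -0.0092] clock 16.4
[[193.1314513  212.88724774]] [[364.9185209  212.16221935]] [[369.70014121 192.27911079]] [[363.79889847 217.45527774]]
nose in plate [-0.0005 -0.0001  0.0302] F in plate [-0.96  0.77 -1.2 ] tilt err [2.e-04 0.e+00 1.e+00]
Fmean [-0.81  0.06 -1.66] 16.85
```

View pics/over2.png

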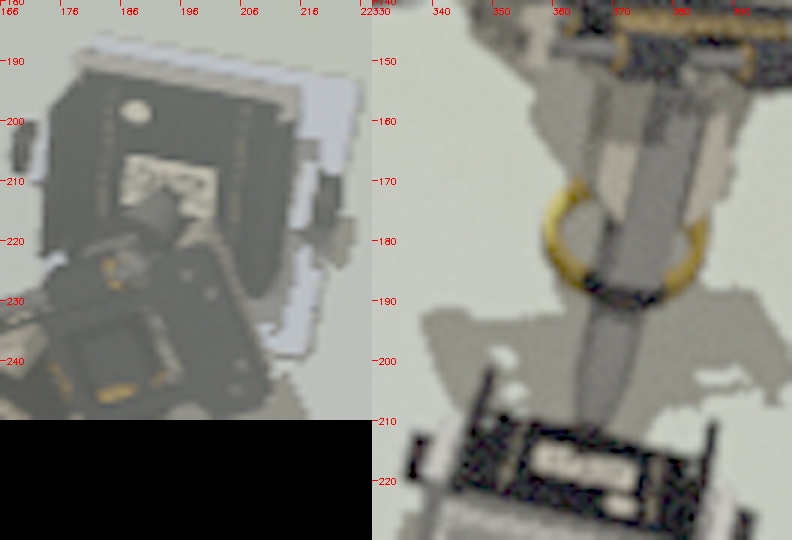

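```bash
python3 - <<'E'
from h import *
H[0]+=.0005
s=sensors.observe(); ax=-R.from_rotvec(s['ee_rot']).apply([0,0,1]); T=s['position']-.13*ax
B=R.from_rotvec(s['ee_rot'])
th=np.linspace(0,2*np.pi,40)
c=T+B.apply(np.c_[.008*np.cos(th),.008*np.sin(th),0*th])
for m,(r0,r1,c0,c1) in (("top",(206,219,184,204)),("scene",(200,216,356,378))):
    i=np.mean([optics.get_image(m).astype(float) for _ in range(6)],0)-np.load(m+".npy")
    print(m,"rows",r0,"cols",c0); print(np.abs(i).mean(2)[r0:r1,c0:c1].round().astype(int))
    q=pr(m,c); print("pred u",q[:,0].min(),q[:,0].max(),"v",q[:,1].min(),q[:,1].max(), q[q[:,1].argmin()],q[q[:,1].argmax()])
E
```

```text
top rows 206 cols 184
[[ 1  1  1  8 12 11  9  8  4  2  1  1  2  1  2  0  1  2  1  1]
 [ 1  1  2  8 11  9 10 12 12 12 12 10  8  5  3  3  1  1  1  2]
 [ 0  0  3  9 10  7  7  9 10 11 12 12 12 12 12 12 11  8  2  1]
 [ 0  1  4  8  9  9  9  6  8  7  9  8  6  8  9 11 12  9  2  1]
 [ 1  1  5  9  9  9  8  6  8  6  8  9  9  9  7  5  9 10  2  0]
 [ 1  1  6  9  9  8  6  1 12 16 11  4  9  9  7  7 11  9  1  1]
 [ 1  0  5 10 11  5  3 32 40 13 30 34  5  7  8 10 12  9  0  0]
 [ 1  0  7  1 36 54 54 53 45 33 40 34  3  9  9  9  9  7  0  1]
 [ 1  0  1 10 13  0 18 32 43 60 63 59 18 12 11  9  9  6  1  1]
 [ 1  0  9 20 21 21 19 17 14  7  3 11  2  9 10 12 10  7  1  0]
 [ 1  2  1  2  9 16 20 16 14 12  8  1  2  1  3 23 34 13  1  0]
 [ 0  1  1  1  0  0  5 12 11 10  5  1  1 16 40 42 33 21  5  1]
 [ 1  1  0  1  0  1  0  1  6  7  2  2  6 31 46 40 33 22  7  1]]
pred u 190.3846757689243 195.74586112265948 v 210.10315913771956 215.18729739215476 [192.87362235 210.10315914] [193.46642716 215.18729739]
scene rows 200 cols 356
[[ 69  70  68  67  70  67  67  76  95 100  94  90  87  88  85  92  99  95
   74  71  68  71]
 
[... 832 characters left out ...]
41]
 [  7  16  20  30  38  40  50  84 109 119 108 110 107  93  73  67  70  69
   69  71  53   8]
 [  4   2   2   2  10  11  22  42  64  64  76  96  93  83  68  69  68  72
   74  70  40   2]
 [  2   3   1   1   1   2   3   1   4  12  23  38  47  46  43  51  59  67
   67  43  11   5]
 [  1   7   2   7   1   4   3   1   2   3   3   2   5   4  23  29  33  36
   33  13   2   6]
 [  2   2   6   1   2   1   3  14  13   2   3   2   0   2   1   2   1   7
    1   2   2   4]
 [  1   2   4   4   5   4   3  28  29  26  23  23   5   4   2   2   6   2
    2   8   2   1]]
pred u 362.14000796830186 367.843903633212 v 211.07275875860668 213.4629053362166 [363.69682922 211.07275876] [366.50052821 213.46290534]
```

```bash
python3 - <<'E'
from h import *
for m,(r0,r1,c0,c1) in (("scene",(211,224,355,377)),):
    i=np.mean([optics.get_image(m).astype(float) for _ in range(6)],0)
    o=np.load(m+".npy")
    print(m,"rows",r0,"cols",c0); print(o.mean(2)[r0:r1,c0:c1].round().astype(int)); print(i.mean(2)[r0:r1,c0:c1].round().astype(int))
E
```

```text
scene rows 211 cols 355
[[ 17   7   4   5   7  13  17  31  56  73  78  87 105 118 133 136 140 139
  142 142 141 142]
 [ 12   5   2   1   2   1   5   3   6   9  19  30  49  58  71  85 106 117
  130 135 133 139]
 [ 10   3  11  23  20   7   1   3   1   4   3   4   6   9   9  29  50  57
   71  81  92 113]
 [  6   7  40  73  75  57  54  45  35  16   3   3   1   0   1   3   5   3
   13  18  36  55]
 [  5  22  71 114 110  94 103  89  73  55  39  39  37  16   3   2   2   1
    1   3   1   6]
 [  0  25  74 114  98  83  99  82  75  89  87  90  91  61  47  46  35  19
    9   1   1   7]
 [  2  28  68 100 103  97 107  98 100 106  86  98 110  96  86  85  80  66
   40  12   4  20]
 [  9  11  33  52  63  68  90  97 108  96  77  86 100  97  88  86  86 104
   71  23   6  16]
 [  2   3   6   7  12  22  40  53  60  64  72  83  85  88  89  90  97 115
   64  13   1  11]
 [  4   6   6   3   2   2   7   8   8  25  43  46  48  52  69  91 110 111
   56   6   6   6]
 [  3   3   7   8   1   2   8   3   1   6   7   3  12  13  25  48  57  60
   27   6   5  15]
 [  5   3   2   6   3   4   8   7   4   1  11   3   0
[... 643 characters left out ...]
3  61  68  56  48  44  37  19
   11   6   3  12]
 [  3  25  70 104 108  99 111 102 104 108  81  92 112  96  89  91  82  69
   43  12   2  16]
 [  8  10  36  57  67  69  93 102 112 100  79  89 103  98  89  90  88 108
   72  21   4  16]
 [  3   1   5   8  13  24  43  53  62  65  76  86  92  95  92  94 100 119
   72  14   3  15]
 [  6   4   0   2   5   3   4   8  10  20  41  47  48  59  71  94 112 114
   59   9   2  17]
 [  6   6   3   6   3   7   5   2   2   7   9   7  10  11  30  45  60  61
   28   4   8  20]
 [  9   4   5   5   4   3  10   5   4   2   7   1   3   3  25  51  42  30
    5   3  11  20]
 [  7   5   3   2   2   4   1   5   8   5   4   3   6  22  70 109 101  79
   39   6  18  34]]
```

```bash
python3 - <<'E'
from h import *
i=np.mean([optics.get_image("top").astype(float) for _ in range(6)],0)
o=np.load("top.npy")
for x in (o,i): print(x.mean(2)[206:222,184:204].round().astype(int))
E
```

```text
[[ 36  33  38  76 106  98  82  73  51  39  33  33  33  33  33  34  33  33
   33  33]
 [ 36  32  37  76  98  83  93 106 105 106 103  93  74  53  42  38  34  34
   33  33]
 [ 33  33  46  83  92  71  75  84  98  94 106 106 106 106 106 106  96  69
   42  34]
 [ 33  34  46  71  83  93  87  63  75  71  83  75  62  72  83  94 107  86
   39  33]
 [ 33  32  59  84  84  84  69  62  74  61  71  83  82  82  69  51  84  85
   39  34]
 [ 33  33  59  83  83  75  60  70  74  53  63  84  82  82  74  70  93  85
   34  33]
 [ 33  32  60  95  99  84  75  84  92  60  70  75  61  71  83  94 107  86
   34  33]
 [ 33  32  75 109 109 108 108 107  97  82  82  69  63  84  84  84  87  73
   33  33]
 [ 33  32  35  36  40  53  72  84  95 108 107 107 107 108  98  84  83  67
   32  34]
 [ 33  32  33  33  33  33  34  35  36  40  46  54  73  85  95 107  98  67
   34  33]
 [ 34  32  33  33  33  33  33  34  34  33  33  34  35  35  36  41  42  36
   33  34]
 [ 33  33  32  33  33  34  33  33  34  33  33  33  32  33  33  34  34  33
   33  33]
 [ 33  33  33  32  33  33  33  33  33  33  34  34  33  33  33  33  33  33
   33 
[... 921 characters left out ...]
  96  80
   34  34]
 [ 32  31  36  47  54  54  54  53  51  48  44  48  90 120 109  92  92  74
   33  34]
 [ 32  33  42  52  54  54  53  52  50  47  43  43  70  93 105 118 108  73
   33  33]
 [ 34  34  33  35  42  50  52  51  48  45  41  34  33  36  39  65  76  50
   33  33]
 [ 35  35  33  34  34  34  39  45  46  43  39  34  31  50  72  76  67  55
   38  33]
 [ 33  33  34  33  33  33  33  35  40  40  36  32  40  65  79  73  66  53
   38  35]
 [ 36  44  50  52  45  33  33  33  35  38  34  34  60  81  81  81  72  60
   54  37]
 [ 54  53  53  49  41  36  33  33  33  33  32  48  72  72  53  49  50  54
   52  40]
 [ 41  47  51  44  42  38  34  33  32  32  36  42  40  37  37  36  35  45
   56  54]]
```

```bash
echo 'H[0]+=.0005' >> h.py; python3 -c "
from h import *
go(.001,0,.018); go(.001,0,.012)"
```

```text
nose in plate [-0.0005 -0.0001  0.0302] F in plate [-0.49  0.12 -1.54] tilt err [ 1.e-04 -1.e-04  1.e+00]
turn [-0.     -0.0001 -0.0001] shift [ 0.0073 -0.001  -0.0098] clock 18.05
nose in plate [-0.0005 -0.0001  0.0302] F in plate [-0.49  0.12 -1.54] tilt err [ 1.e-04 -1.e-04  1.e+00]
turn [-0.     -0.0001 -0.0001] shift [ 0.0103 -0.0015 -0.015 ] clock 18.05
```

>>> arm_command --deltas '[0,0,0,0.004,-0.0005,-0.005,10,0,0,0,0.0073,-0.001,-0.0098,10,0,0,0,0.0083,-0.0012,-0.0115,10,0,0,0,0.0093,-0.0013,-0.0133,10,0,0,0,0.0103,-0.0015,-0.015,10,0,0,0,0.0103,-0.0015,-0.015,10,0,0,0,0.0103,-0.0015,-0.015,10]'

```text
clock: 18.75
position: [0.4513, 0.1715, 0.1984]
ee_rot: [2.846, 0.478, 0.736]
force: [-1.7, -1.4, 1.4]
width: 0.282
gripper_force: 35.0
```

```bash
python3 -c "
from h import *
fm(8)"
```

```text
nose in plate [ 0.0009 -0.0002  0.012 ] F in plate [ 0.27 -1.66  0.84] tilt err [2.e-04 2.e-04 1.e+00]
Fmean [-0.86 -1.48  1.57] 19.15
```

>>> arm_command --deltas '[0,0,0,0.0004,0,-0.0007,10,0,0,0,0.0008,-0.0001,-0.0014,10,0,0,0,0.0008,-0.0001,-0.0014,10,0,0,0,0.0008,-0.0001,-0.0014,10,0,0,0,0.0008,-0.0001,-0.0014,10,0,0,0,0.0008,-0.0001,-0.0014,10]'

```text
clock: 19.75
position: [0.4522, 0.1715, 0.197]
ee_rot: [2.846, 0.478, 0.736]
force: [-2.6, -2.9, 1.8]
width: 0.283
gripper_force: 35.0
```

```bash
python3 -c "
from h import *
fm(20)"
```

```text
nose in plate [0.001  0.0003 0.0104] F in plate [-0.47 -2.55  2.34] tilt err [ 1.e-04 -5.e-04  1.e+00]
Fmean [-1.   -2.91  2.7 ] 20.75
```

>>> arm_command --deltas '[0,0,0,0,0,0,10,0,0,0,0,0,0,10,0,0,0,0,0,0,10,0,0,0,0,0,0,10,0,0,0,0,0,0,10,0,0,0,0,0,0,10,0,0,0,0,0,0,10,0,0,0,0,0,0,10,0,0,0,0,0,0,10,0,0,0,0,0,0,10,0,0,0,0,0,0,10,0,0,0,0,0,0,10,0,0,0,0,0,0,10,0,0,0,0,0,0,10,0,0,0,0,0,0,10,0,0,0,0,0,0,10,0,0,0,0,0,0,10,0,0,0,0,0,0,10]'

```text
clock: 22.55
position: [0.4522, 0.1717, 0.197]
ee_rot: [2.847, 0.478, 0.737]
force: [-1.7, -0.5, 2.0]
width: 0.283
gripper_force: 35.0
```

```bash
python3 -c "
from h import *
fm(1); print(np.round(sensors.observe()['joints'],3))
delta(M+.16*a,Rg)"
```

```text
nose in plate [0.001  0.0001 0.0104] F in plate [-0.72 -0.53  2.73] tilt err [ 1.e-04 -1.e-04  1.e+00]
Fmean [-0.39 -0.71  2.58] 22.6
[-1.483  0.102  0.79   2.373  0.777  0.461 -2.611]
turn [ 0.1462  0.0418 -0.1774] shift [-0.0292 -0.3492  0.0458] clock 22.6
```

>>> arm_command --deltas '[0,0,0,-0.005,0.001,0.009,10,0,0,0,-0.012,0.002,0.021,10,0,0,0,-0.022,0.003,0.04,10,0,0,0,-0.03,0,0.08,10,0,0,0,-0.03,-0.02,0.105,10,0.03,0.01,-0.035,-0.03,-0.05,0.105,10,0.06,0.018,-0.07,-0.03,-0.09,0.105,10,0.09,0.026,-0.11,-0.03,-0.13,0.105,10,0.12,0.034,-0.145,-0.03,-0.17,0.105,10,0.1462,0.0418,-0.1774,-0.03,-0.21,0.105,10,0.1462,0.0418,-0.1774,-0.03,-0.25,0.105,10,0.1462,0.0418,-0.1774,-0.03,-0.29,0.105,10,0.1462,0.0418,-0.1774,-0.03,-0.33,0.1,10,0.1462,0.0418,-0.1774,-0.0292,-0.3492,0.08,10,0.1462,0.0418,-0.1774,-0.0292,-0.3492,0.0458,10,0.1462,0.0418,-0.1774,-0.0292,-0.3492,0.0458,10,0.1462,0.0418,-0.1774,-0.0292,-0.3492,0.0458,10,0.1462,0.0418,-0.1774,-0.0292,-0.3492,0.0458,10,0.1462,0.0418,-0.1774,-0.0292,-0.3492,0.0458,10]'

```text
clock: 24.5
position: [0.4239, -0.1773, 0.2441]
ee_rot: [3.065, 0.002, 0.688]
force: [0.7, -0.0, -2.6]
width: 0.28
gripper_force: 35.0
```

```bash
python3 - <<'E'
from h import *
print(sensors.observe()['joints'].round(2))
M[:]=(.4653+.06*np.sin(.44),-.1775,.1518-.06*np.cos(.44))  # from the pose at which it was gripped
delta(M+.16*a,Rg); delta(M+.125*a,Rg); delta(M+.06*a,Rg)
o=[]
for m,x0,y0,w,h,s in (('top',280,190,60,80,6),('scene',215,115,70,90,6)):
    c=np.mean([optics.get_image(m).astype(float) for _ in range(4)],0)[y0:y0+h,x0:x0+w]; c=cv2.resize(c,None,fx=s,fy=s,interpolation=cv2.INTER_CUBIC).clip(0,255)
    c=(255*(c/255.)**.45).astype(np.uint8)
    for k in range(0,w,10): cv2.line(c,(k*s,0),(k*s,5),(0,0,255),1); cv2.putText(c,str(x0+k),(k*s,14),0,.3,(0,0,255))
    for k in range(0,h,10): cv2.line(c,(0,k*s),(5,k*s),(0,0,255),1); cv2.putText(c,str(y0+k),(6,k*s+4),0,.3,(0,0,255))
    o.append(cv2.copyMakeBorder(c,0,540-h*s,0,0,0))
cv2.imwrite('pics/ins.png',np.hstack(o))
E
```

```text
[-0.97 -0.39  1.13  2.32  0.48  0.59 -1.71]
turn [ 0.0002  0.0012 -0.0006] shift [-0.0012 -0.0002 -0.0018] clock 24.5
turn [ 0.0002  0.0012 -0.0006] shift [ 0.0137 -0.0002 -0.0335] clock 24.5
turn [ 0.0002  0.0012 -0.0006] shift [ 0.0414 -0.0002 -0.0923] clock 24.5
```

View pics/ins.png

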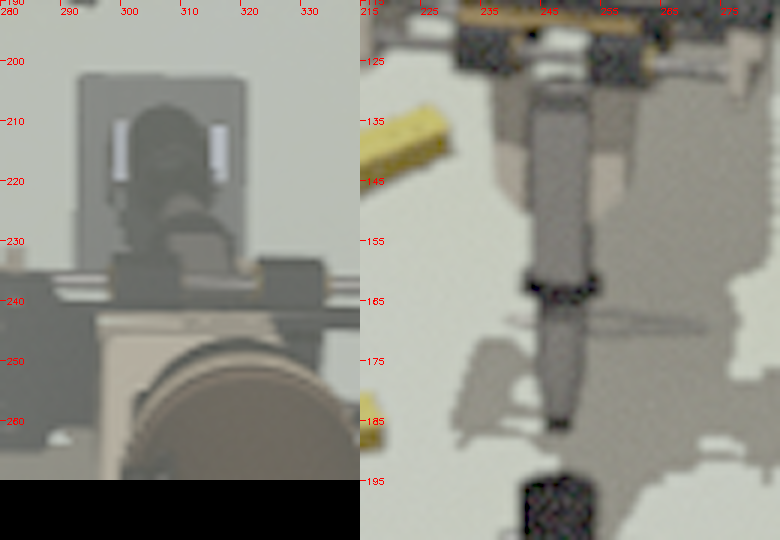

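Nose at scene (248,186) is in line with the holster tube, whose mouth is at (248,195). I'll insert it in stages.

>>> arm_command --deltas '[0,0.0012,-0.0006,0.002,-0.0002,-0.008,10,0,0.0012,-0.0006,0.0065,-0.0002,-0.0185,10,0,0.0012,-0.0006,0.0137,-0.0002,-0.0335,10,0,0.0012,-0.0006,0.0137,-0.0002,-0.0335,10,0,0.0012,-0.0006,0.0137,-0.0002,-0.0335,10]'

```text
clock: 25.4
position: [0.4361, -0.1765, 0.2099]
ee_rot: [-3.065, -0.0, -0.682]
force: [-0.1, -0.4, -1.8]
width: 0.278
gripper_force: 35.0
```

```bash
python3 - <<'E'
from h import *
M[:]=(.4653+.06*np.sin(.44),-.1775,.1518-.06*np.cos(.44))
print(sensors.observe()['force'].round(1),sensors.observe()['joints'].round(2))
delta(M+.125*a,Rg); delta(M+.09*a,Rg); delta(M+.061*a,Rg)
E
```

```text
[-0.1 -0.4 -1.8] [-1.18 -0.44  1.32  2.36  0.68  0.54 -1.89]
turn [-0.0013 -0.0014 -0.0004] shift [ 0.0015 -0.001   0.0007] clock 25.4
turn [-0.0013 -0.0014 -0.0004] shift [ 0.0164 -0.001  -0.0309] clock 25.4
turn [-0.0013 -0.0014 -0.0004] shift [ 0.0288 -0.001  -0.0572] clock 25.4
```

Joints 2 and 3 have reached their limits through path-dependent drift. I'll withdraw, extend the arm to reset the elbow, then come back.

>>> arm_command --deltas '[0,0,0,-0.004,0,0.009,10,0,0,0,-0.0085,0,0.018,10,0,0,0,-0.015,0,0.036,10,0,0,0,-0.02,0,0.07,10,-0.02,0,0.04,-0.01,0.04,0.11,10,-0.04,0,0.08,0,0.08,0.13,10,-0.06,0,0.13,0,0.12,0.13,10,-0.08,0,0.17,0,0.16,0.13,10,-0.095,0,0.202,0,0.2,0.13,10,-0.095,0,0.202,0,0.24,0.13,10,-0.095,0,0.202,0,0.28,0.13,10,-0.095,0,0.202,0,0.32,0.13,10,-0.095,0,0.202,0,0.36,0.13,10,-0.095,0,0.202,0,0.36,0.13,10]'

```text
clock: 26.8
position: [0.4358, 0.1874, 0.3394]
ee_rot: [2.951, 0.527, 0.654]
force: [-0.2, -0.7, -2.3]
width: 0.282
gripper_force: 35.0
```

```bash
python3 -c "
from h import *
s=sensors.observe();print(s['joints'].round(2),s['position'].round(3),s['clock'])"
```

```text
[-1.02 -0.12  0.25  2.09  0.42  0.89 -2.2 ] [0.436 0.187 0.339] 26.8
```

>>> arm_command --deltas '[0,0,0,0.04,0.02,0,10,0,0,0,0.08,0.05,0,10,0,0,0,0.12,0.08,0,10,0,0,0,0.16,0.1,0,10,0,0,0,0.2,0.12,0,10,0,0,0,0.22,0.12,0,10,0,0,0,0.22,0.12,0,10]'

```text
clock: 27.5
position: [0.6594, 0.3001, 0.3383]
ee_rot: [2.949, 0.515, 0.654]
force: [-0.0, -0.6, -2.5]
width: 0.279
gripper_force: 35.0
```

```bash
python3 -c "
from h import *
s=sensors.observe();print(s['joints'].round(2),s['position'].round(3),s['clock'])"
```

```text
[-0.88  0.35  0.36  1.59  0.15  0.86 -1.86] [0.659 0.3   0.338] 27.5
```

>>> arm_command --deltas '[0,0,0,0.01,-0.05,0,10,0,0,0,0.02,-0.1,0,10,0,0,0,0.03,-0.15,0,10,0.02,0,-0.04,0.04,-0.2,0,10,0.04,0,-0.08,0.05,-0.25,0,10,0.06,0,-0.13,0.05,-0.3,0,10,0.08,0,-0.17,0.05,-0.35,0,10,0.095,0,-0.202,0.05,-0.4,0,10,0.095,0,-0.202,0.04,-0.45,0,10,0.095,0,-0.202,0.03,-0.5,0,10,0.095,0,-0.202,0.02,-0.55,0,10,0.095,0,-0.202,0.0,-0.58,0,10,0.095,0,-0.202,0.0,-0.58,0,10,0.095,0,-0.202,0.0,-0.58,0,10]'

```text
clock: 28.9
position: [0.6544, -0.2807, 0.3402]
ee_rot: [3.066, -0.01, 0.685]
force: [0.8, -0.1, -1.3]
width: 0.28
gripper_force: 35.0
```

```bash
python3 -c "
from h import *
s=sensors.observe();print(s['joints'].round(2),s['position'].round(3),s['clock'])
M[:]=(.4653+.06*np.sin(.44),-.1775,.1518-.06*np.cos(.44))
delta(M+.16*a,Rg)"
```

```text
[ 0.12  0.32  0.39  1.63 -0.42  0.86 -0.88] [ 0.654 -0.281  0.34 ] 28.9
turn [-0.0006 -0.0002  0.0039] shift [-0.2317  0.1032 -0.0979] clock 28.9
```

Elbow reset. Now I'll go back above the holster, slower.

>>> arm_command --deltas '[0,0,0.004,-0.04,0.02,0,10,0,0,0.004,-0.08,0.04,0,10,0,0,0.004,-0.12,0.06,0,10,0,0,0.004,-0.16,0.08,0,10,0,0,0.004,-0.2,0.1,0,10,0,0,0.004,-0.2317,0.1032,-0.01,10,0,0,0.004,-0.2317,0.1032,-0.04,10,0,0,0.004,-0.2317,0.1032,-0.07,10,0,0,0.004,-0.2317,0.1032,-0.098,10,0,0,0.004,-0.2317,0.1032,-0.098,10,0,0,0.004,-0.2317,0.1032,-0.098,10]'

```text
clock: 30.0
position: [0.4247, -0.1736, 0.2424]
ee_rot: [-3.065, -0.009, -0.682]
force: [-0.1, -1.6, -1.7]
width: 0.285
gripper_force: 35.0
```

```bash
cat >> h.py <<'E'
M[:]=(.4653+.06*np.sin(.44),-.1775,.1518-.06*np.cos(.44))
def st():
    s=sensors.observe();print(s['joints'].round(2),s['force'].round(1),'off',Rg.inv().apply(s['position']-M).round(4))
E
python3 -c "
from h import *
st(); delta(M+.16*a,Rg); delta(M+.125*a,Rg); delta(M+.09*a,Rg)"
```

```text
[-0.03 -0.05  0.42  2.3  -0.3   0.51 -0.93] [-0.1 -1.6 -1.7] off [ 0.0018 -0.0039 -0.1593]
turn [-0.0003 -0.0012 -0.0037] shift [-0.002  -0.0039 -0.0001] clock 30.0
turn [-0.0003 -0.0012 -0.0037] shift [ 0.0129 -0.0039 -0.0318] clock 30.0
turn [-0.0003 -0.0012 -0.0037] shift [ 0.0278 -0.0039 -0.0634] clock 30.0
```

Joints are well away from their limits now. Correct the lateral offset, then enter the bore.

>>> arm_command --deltas '[0,-0.0012,-0.0037,-0.002,-0.0039,0,10,0,-0.0012,-0.0037,-0.002,-0.0039,0,10,0,-0.0012,-0.0037,-0.002,-0.0039,0,10]'

```text
clock: 30.3
position: [0.4229, -0.1785, 0.243]
ee_rot: [3.064, -0.002, 0.689]
force: [-1.4, -1.3, -1.2]
width: 0.285
gripper_force: 35.0
```

```bash
python3 -c "
from h import *
st(); delta(M+.125*a,Rg); delta(M+.10*a,Rg)"
```

```text
[-0.02 -0.05  0.43  2.3  -0.31  0.5  -0.92] [-1.4 -1.3 -1.2] off [ 0.0005  0.001  -0.1605]
turn [0.0003 0.0013 0.0007] shift [ 0.0147  0.001  -0.0324] clock 30.3
turn [0.0003 0.0013 0.0007] shift [ 0.0253  0.001  -0.055 ] clock 30.3
```

>>> arm_command --deltas '[0,0.0013,0.0007,0.004,0.0005,-0.008,10,0,0.0013,0.0007,0.0078,0.001,-0.017,10,0,0.0013,0.0007,0.0112,0.001,-0.025,10,0,0.0013,0.0007,0.0147,0.001,-0.0324,10,0,0.0013,0.0007,0.02,0.001,-0.0437,10,0,0.0013,0.0007,0.0253,0.001,-0.055,10,0,0.0013,0.0007,0.0253,0.001,-0.055,10,0,0.0013,0.0007,0.0253,0.001,-0.055,10]'

```text
clock: 31.1
position: [0.4478, -0.1773, 0.1872]
ee_rot: [3.066, 0.0, 0.682]
force: [0.3, -0.2, -2.2]
width: 0.281
gripper_force: 35.0
```

```bash
python3 -c "
from h import *
st(); delta(M+.08*a,Rg); delta(M+.063*a,Rg)"
```

```text
[-0.01  0.1   0.43  2.34 -0.61  0.37 -0.63] [ 0.3 -0.2 -2.2] off [-0.0008 -0.0002 -0.0995]
turn [ 0.0001 -0.0013 -0.0001] shift [ 0.009  -0.0002 -0.0173] clock 31.1
turn [ 0.0001 -0.0013 -0.0001] shift [ 0.0162 -0.0002 -0.0327] clock 31.1
```

The nose is 30 mm in with no side force. Continue, stopping 3 mm short of home.

>>> arm_command --deltas '[0,-0.0013,0,0.005,0,-0.009,10,0,-0.0013,0,0.009,0,-0.0173,10,0,-0.0013,0,0.0126,0,-0.025,10,0,-0.0013,0,0.0162,0,-0.0327,10,0,-0.0013,0,0.0162,0,-0.0327,10,0,-0.0013,0,0.0162,0,-0.0327,10]'

```text
clock: 31.7
position: [0.464, -0.1773, 0.1548]
ee_rot: [3.065, 0.0, 0.687]
force: [-0.5, 0.1, -1.1]
width: 0.281
gripper_force: 35.0
```

```bash
python3 -c "
from h import *
st(); delta(M+.0598*a,Rg)"
```

```text
[ 0.08  0.19  0.33  2.34 -0.84  0.3  -0.4 ] [-0.5  0.1 -1.1] off [ 0.0001 -0.0002 -0.0633]
turn [ 0.0002  0.0005 -0.0001] shift [ 0.0014 -0.0002 -0.0032] clock 31.7
```

>>> arm_command --deltas '[0,0,0,0.0007,0,-0.0016,10,0,0,0,0.0014,0,-0.0031,10,0,0,0,0.0014,0,-0.0031,10,0,0,0,0.0014,0,-0.0031,10]'

```text
clock: 32.1
position: [0.4656, -0.1772, 0.1518]
ee_rot: [3.065, 0.001, 0.688]
force: [-4.8, 0.1, 7.3]
width: 0.281
gripper_force: 35.0
```

```bash
python3 -c "
from h import *
fm(6); st()"
```

```text
nose in plate [ 0.0241 -0.3344 -0.061 ] F in plate [-0.44  0.81  9.33] tilt err [ 0.0877 -0.0646  0.9941]
Fmean [-1.03 -0.23  9.  ] 32.4
[ 0.09  0.2   0.31  2.34 -0.87  0.29 -0.38] [-4.9  1.6  7.9] off [ 0.0002 -0.0002 -0.0599]
```

The collar is on the rim at about 10 N. Release, then withdraw along the axis.

>>> arm_command --deltas '[0,0,0,0,0,0,40,0,0,0,0,0,0,70,0,0,0,0,0,0,91.8,0,0,0,0,0,0,91.8,0,0,0,0,0,0,91.8,0,0,0,0,0,0,91.8,0,0,0,0,0,0,91.8,0,0,0,-0.006,0,0.012,91.8,0,0,0,-0.015,0,0.032,91.8,0,0,0,-0.026,0,0.054,91.8,0,0,0,-0.036,0,0.077,91.8,0,0,0,-0.047,0,0.1,91.8,0,0,0,-0.06,0,0.15,91.8,0,0,0,-0.06,0,0.15,91.8,0,0,0,-0.06,0,0.15,91.8,0,0,0,-0.06,0,0.15,91.8]'

```text
clock: 34.0
position: [0.405, -0.1769, 0.3002]
ee_rot: [-3.066, -0.001, -0.684]
force: [-0.5, -0.6, 0.3]
width: 1.0
gripper_force: 0.0
```

```bash
python3 - <<'E'
from h import *
st()
o=[]
for m,x0,y0,w,h,s in (('top',160,180,170,70,4),('scene',228,150,170,80,4)):
    c=optics.get_image(m)[y0:y0+h,x0:x0+w]; c=cv2.resize(c,None,fx=s,fy=s,interpolation=cv2.INTER_CUBIC)
    o.append((255*(c/255.)**.45).astype(np.uint8))
    i=optics.get_image(m).astype(float)
    print(m,np.abs(i-np.load(m+'.npy')).mean(2)[185:245,168:228].mean() if m=='top' else np.abs(i-np.load(m+'.npy')).mean(2)[160:200,240:258].mean())
cv2.imwrite('pics/end.png',np.vstack(o))
E
```

```text
[-0.07 -0.18  0.44  2.23 -0.13  0.67 -1.11] [-0.5 -0.6  0.3] off [ 0.0087 -0.0006 -0.2199]
top 8.551759259259258
scene 17.869907407407407
```

View pics/end.png

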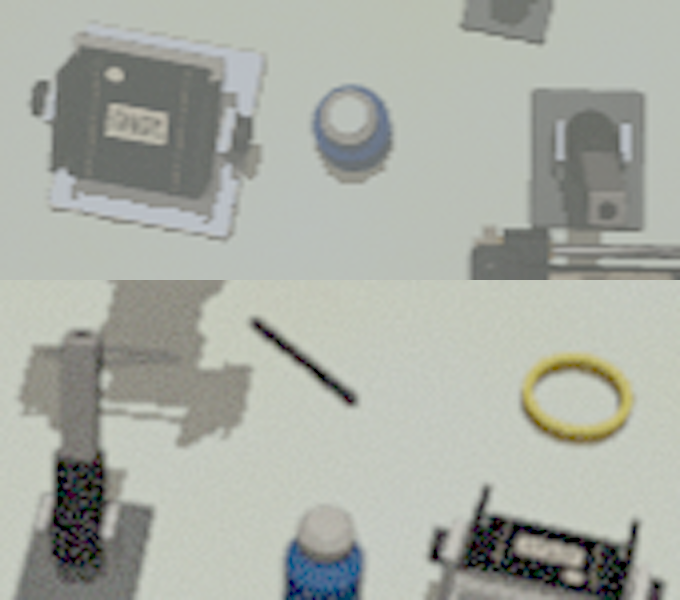

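The reader is seated with its end at the starting position (about (311,232) in the top picture). The bottle and plate look unchanged.

```bash
python3 -c "
from cell import arm; print(arm.sign_off())"
```

```text
the job is handed in; nothing more can be done
None
```

The reader was held on the label at about 4.3 N, with the nose an estimated 4.4 mm in for over 2 s, then returned to its holster, released and handed in at about 34 s. The board tilt for squareness came from two touch points (about 0.525 rad), and no verdict came back.

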